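# Hold a glued bamboo slat inside the curing box

### The job

First crank the handwheel on the grey curing box clockwise, over as many grasps as it takes, until its pointer stands on the red mark, which opens the shutter under the slot. Then take the bamboo slat with the blue bands out of the drying rack, pass its lower end down through the slot in the black guard plate until the lower blue band is level with the plate, and finish while still holding it there in the gripper, upright and hanging freely in the slot without pressing on the box. Leave the plain slat in the rack, and leave the glue bottle and the bamboo cups around the work where they are.

Things in the scene. Friction and masses are not known exactly. Their poses are not given: they have to be found in the camera images.
- handwheel (a joint): handwheel angle (rad), grows clockwise seen from above, range 0 to 4.8, starts at 0 to 0.8. At 3.4 the pointer stands on the red mark and the shutter is open; from 2.8 to 4.0 it leaves the whole slot free, else it blocks it. Light friction (0.04 N m); stays where it is left. The shutter follows by 8 mm per rad. One grasp turns it only part of the way: let go and take it again
- wheel_grip (a point): centre of the black handwheel, on its upright axis, at the height to grip: a solid disc 62 mm in diameter, 16 mm high (8 mm above and below this point; hub cap to 12 mm above). White lid 34 mm below, dial disc (diameter 76 mm) 27 mm below. Pointer: white stripe on top, red stripe on the dial; the red mark is a stripe on the lid, on the robot's side (box's -x). Turns with the wheel
- slot_mouth (a point): centre of the slot at the upper face of the black guard plate (92 x 74 mm, 10 mm thick), 120 mm above the table; z up, x along the slot, y across. Slot 30 (x) x 12 (y) mm, 2 mm larger than the slat both ways, 3 mm bevel at its mouth. Orange shutter 14 to 18 mm below, then an empty chamber, floor 110 mm below this point. Handwheel axis 120 mm away in +y
- curing_box: grey curing box with white lid, fixed to the table, 150 (x) x 240 (y) mm, lid top at 100 mm; origin at the centre of its underside, x and y along its sides, slot in the -y half, handwheel in the +y half; never moves during the job
- slat: bamboo slat with two blue bands, about 0.05 kg, 28 (x) x 10 (y) x 180 (z) mm; origin at the centre of its lower end, z along its length. Stands upright in the drying rack
- slat_center (a point): centre of the slat with the blue bands, half-way up (90 mm from either end); 28 mm wide along x, 10 mm thick along y, z along its length (up). A good place to grip it, across the 10 mm
- slat_tip (a point): centre of the lower end of that slat. The lower blue band is 10 mm high, its middle is 55 mm above this point
- spare_center (a point): centre of the plain slat without bands, same size, which stays in the other slot of the rack
- drying_rack: wooden block fixed to the table, 150 (x) x 56 (y) x 45 (z) mm, origin at the centre of its underside; two slots, 30 x 12 mm and 39 mm deep, at x = -40 and +40 mm, long sides along x. Either slat may stand in either slot, with its x along the rack's x
- glue_bottle: white glue bottle, 54 mm in diameter, 146 mm high, origin at the centre of its underside; leave alone
- mug_2: bamboo mug blank, about 90 mm in diameter, 100 mm high, origin at the centre of its underside; leave alone
- cup_yellow: yellow bamboo cup, about 84 mm in diameter, 88 mm high, origin at the centre of its underside; leave alone

How it is judged:
By the outcome, as a careful person would: the job done as asked, in the order asked, and still so for the second after the job is handed in, while the arm keeps its last pose, push and grip.
It also fails if it takes over 72 s, if anything falls off the work surface, if the arm or the gripper's body presses on something with over 40 N, if the wrist force passes 120 N, or if a joint passes its speed limit or range.

### The arm

A 6-joint arm with a two-finger parallel gripper is mounted at the origin on a cart in front of the work surface, level with it; the furniture and walls round the work are solid. World frame = base frame: x ahead of the robot, y to its left, z up, the work surface at z = 0. Lengths are in m, angles in degrees, forces in N, time in s.
With the tool pointing down it reaches from about 0.325 to 0.75 m from the base axis. Payload 7.6 kg.
Tool frame: the origin (TCP) lies midway between the tips of the shut fingers; the grasp point (between the pads) lies 19 mm behind it; z points along the fingers, y is the line along which they close (so a half turn about z gives the same grasp; the last joint's range is limited). The gripper opens to 85 mm and grips with 20 to 120 N. Pads are 22 mm wide; open, the fingers measure 114 mm over their backs; the gripper's body (76 mm by 85 mm) begins 54 mm behind the grasp point. The pads swing forward as they close: fully open they stand 13 mm farther back than shut.
Start: joints at [69.654, 2.991, 80.254, -0, 96.75, -4.028], TCP at [0.147, 0.504, 0.193] pointing down, gripper open.
Joint ranges: [-166.34, 166.34], [-52.06, 124.39], [6.96, 135.62], [-60.46, 240.46], [14.63, 156.25], [-167.68, 167.68]. Speed limits (degrees/s): [147.25, 147.25, 172.46, 180, 180, 180].

### API

Orientations are given as [roll, pitch, yaw] about the fixed x, y, z axes, in that order (R = Rz(yaw) Ry(pitch) Rx(roll)).
In Python, from bench import env gives the robot as it stands.
- The arm moves only by the tool drive_tool, never from a script. Its argument "plan" is a list of rows, each an object of numbers: "x", "y", "z": the shift along the world's x, y, z in units of 50 mm (1.0 is 50 mm); "rx", "ry", "rz": the turn, a rotation vector about the world's x, y, z in units of 8 degrees (1.0 is 8 degrees); "jaw": the opening in per cent of the stroke, from 0 (shut) to 100 (fully open). A call has 1 to 12 rows; each row is the pose to reach, as a shift and turn from the pose commanded when the call began; what a row does not reach only later rows make up. A row lasts 1/10 s, in which the tool goes at most 50 mm and 8.59 degrees, less where a joint would pass 70% of its speed; a pose out of reach is approached as far as the arm can. A call with a gripper value outside its range is refused whole. The fingers move at their own pace and stop on an object; "force" is the grip in N (left out, the last holds). Time passes only in rows, so rows that repeat a pose let the fingers close. It gives the time, the measured TCP pose, the force, the opening and the grip force at its end, in the units of the state.
- env.state(): the state, without advancing time (a new reading comes with each control period).
- env.camera(name): name is "scene" or "side" or "wrist"; returns the picture (480x640x3 uint8, red, green, blue); there is no depth.
- env.get_calibration(name): a dict with "fx", "fy", "cx", "cy" (pixels), "world_to_cam" (4x4, takes a point from world to camera coordinates); the wrist camera has in their place "T_tool_cam" (4x4, takes a point from camera to tool coordinates, whose origin is the TCP and whose axes are the flange's). Camera axes: x right, y down, z forward; pixel columns grow to the right and rows downward; lengths in m; the calibration is good to about 2 mm. A picture is of the moment at which its call begins: read the wrist's pose just before it. get_calibration takes no time and is no camera call.
- env.job_done(): hands the job in; it is judged then, once.
Trained networks look in the newest picture that a camera, given by its name, has taken for a name from the list of things; names that differ only in an ending like _2 or _b are one class to them, and where a whole thing is asked for, a point or a joint stands for the part that bears it (a point fixed in the world has none). Each returns a list of dicts, best first, with "p" (0 to 1); they miss things now and then, are a little off and sometimes report something else, mostly with a low value. They report only what shows in the picture. A call takes as long as a camera call.
- env.look_for(camera, query): "extent" ([left, top, right, bottom] as shares, 0 to 1, of the picture: columns of its width, rows of its height, round what is visible of it).
- env.place_of(camera, query): "xy" ([column, row] as shares, 0 to 1, of the picture: columns of its width, rows of its height: a listed point, or the origin of a listed thing).
The state is a dict: "time": time; "q": joint angles; "dq": joint speeds; "joint_efforts": joint torques, N m; "tool_pos": TCP position; "eef_rot": TCP orientation; "wrist_force": force on the tool from outside, world axes, zero at the start; "ft_torque": the same for the moment, N m; "gripper_width": finger opening in m; "gripper_force": force on a finger pad.
Only numpy, scipy, OpenCV 4.12 (cv2) and the standard library are available. Lean on these libraries where they do the work, as an engineer would, in place of code of your own. Each camera call takes 0.05 s, during which the arm holds its last target. There are 200 camera calls.

## Working session

There is one attempt and no reset: what is moved stays moved. The work goes in short steps, Python scripts to look and compute and a tool call to move; the robot and the scene stay as the last step left them, time stands still between calls to the robot, and variables do not carry over. Pictures are saved under pics/ and viewed, at most 10 in all, crops included, and the job is handed in when it is done.

Besides the shell and the picture viewer there is one more tool, called after "Call:" by a JSON object that holds its "fn" and its "kwargs", one argument or row to a line. drive_tool: Moves the arm, as the interface text tells. Its arguments: {"type":"object","properties":{"plan":{"type":"array"},"force":{"type":"number"}},"required":["plan"]}

```bash
mkdir -p pics; cat > h.py <<'E'
from bench import env
import numpy as np, cv2
from scipy.spatial.transform import Rotation as R
def snap(c,f=None):
    im=env.camera(c)
    if f: cv2.imwrite('pics/'+f,im[:,:,::-1])
    return im
def cam(c):
    k=env.get_calibration(c)
    if c=='wrist':
        s=env.state(); T=np.eye(4); T[:3,:3]=R.from_euler('xyz',s['eef_rot'],degrees=True).as_matrix(); T[:3,3]=s['tool_pos']
        W=T@np.array(k['T_tool_cam'])
    else: W=np.linalg.inv(np.array(k['world_to_cam']))
    return k,W
def ray(k,W,u,v):
    d=W[:3,:3]@np.array([(u-k['cx'])/k['fx'],(v-k['cy'])/k['fy'],1]); return W[:3,3],d/np.linalg.norm(d)
def onz(k,W,u,v,z):
    o,d=ray(k,W,u,v); return o+d*(z-o[2])/d[2]
def tri(rs):
    A=sum(np.eye(3)-np.outer(d,d) for o,d in rs); b=sum((np.eye(3)-np.outer(d,d))@o for o,d in rs); return np.linalg.solve(A,b)
def proj(k,W,p):
    c=np.linalg.inv(W)@np.r_[p,1]; return k['fx']*c[0]/c[2]+k['cx'],k['fy']*c[1]/c[2]+k['cy']
E
python3 - <<'E'
from h import *
np.set_printoptions(precision=3,suppress=True)
print(env.state())
K={}
for c in ['scene','side','wrist']:
    K[c]=cam(c); snap(c,c+'0.png'); print(c,K[c][1][:3,3],K[c][1][:3,2])
for q in ['wheel_grip','slot_mouth','slat_center','slat_tip','spare_center','curing_box','drying_rack','glue_bottle','mug_2','cup_yellow']:
    rs=[]
    for c in K:
        r=env.place_of(c,q)
        print(q,c,[(np.array(a['xy'])*[640,480],round(a['p'],2)) for a in r[:2]])
        if r and c!='wrist': rs.append(ray(*K[c],*(np.array(r[0]['xy'])*[640,480])))
    if len(rs)==2: print('   tri',tri(rs))
E
```

```text
{'time': 0.0, 'q': array([69.654,  3.028, 80.315, -0.   , 96.748, -4.027]), 'dq': array([ 0.031,  0.048, -0.012, -0.064, -0.18 , -0.002]), 'joint_efforts': array([  0.   , -38.167, -36.019,  -0.   ,   0.006,  -0.   ]), 'tool_pos': array([0.147, 0.504, 0.193]), 'eef_rot': array([-179.91 ,   -0.006,  163.681]), 'wrist_force': array([-0.058,  0.665,  0.017]), 'ft_torque': array([ 0.029,  0.005, -0.021]), 'gripper_force': 0.0, 'gripper_width': 0.08540503675235286}
scene [-0.125 -0.655  0.541] [ 0.69   0.573 -0.443]
side [0.307 0.683 0.48 ] [ 0.312 -0.85  -0.424]
wrist [0.074 0.525 0.374] [ 0.283 -0.084 -0.955]
wheel_grip scene [(array([203.52 , 183.696]), 0.87)]
wheel_grip side [(array([259.392, 299.28 ]), 0.56)]
wheel_grip wrist []
   tri [0.552 0.221 0.138]
slot_mouth scene [(array([248.384, 203.088]), 0.58)]
slot_mouth side [(array([292.608, 269.712]), 0.57)]
slot_mouth wrist []
   tri [0.561 0.091 0.117]
slat_center scene [(array([304.704, 283.104]), 0.88)]
slat_center side [(array([412.8  , 228.816]), 0.69)]
slat_center wrist []
   tri [ 0.415 -0.19   0.097]
slat_tip scene []
slat_t
[... 383 characters left out ...]
cene [(array([324.224, 321.12 ]), 0.69)]
drying_rack side [(array([390.016, 262.224]), 0.84), (array([375.872, 218.592]), 0.54)]
drying_rack wrist []
   tri [ 0.456 -0.201  0.004]
glue_bottle scene [(array([360.768, 250.32 ]), 0.74), (array([203.392, 183.696]), 0.7)]
glue_bottle side [(array([254.208, 262.608]), 0.95)]
glue_bottle wrist []
   tri [ 0.728 -0.094 -0.001]
mug_2 scene [(array([300.992, 224.496]), 0.83)]
mug_2 side [(array([191.488, 313.008]), 0.79), (array([255.808, 262.224]), 0.17)]
mug_2 wrist []
   tri [ 0.753  0.107 -0.007]
cup_yellow scene [(array([435.776, 288.624]), 0.55)]
cup_yellow side [(array([310.08 , 228.096]), 0.9)]
cup_yellow wrist []
   tri [ 0.681 -0.304  0.003]
```

View pics/scene0.png

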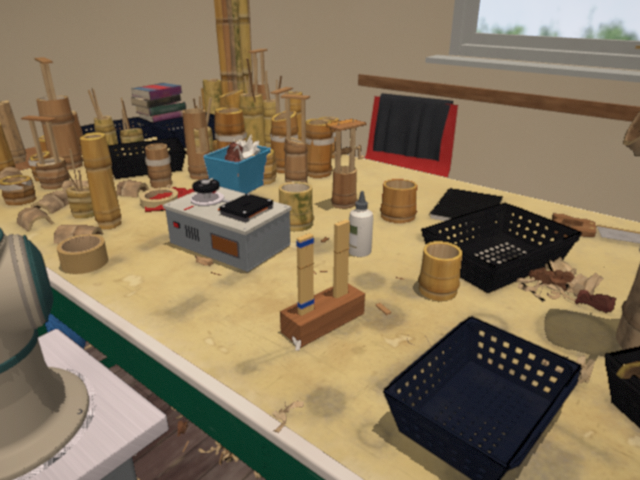

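View pics/side0.png

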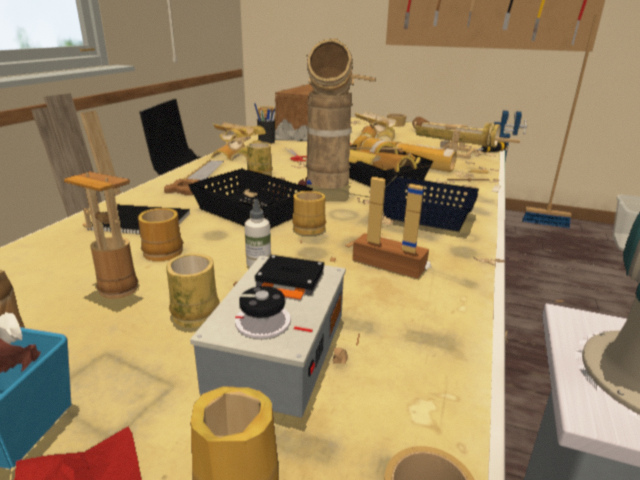

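```bash
python3 - <<'E'
from h import *
np.set_printoptions(precision=3,suppress=True)
a=cam('scene');b=cam('side')
for n,u in dict(tallbase=(108,224),tub=(82,268),octL=(88,225)).items():
    p=onz(*a,*u,0); print(n,p,proj(*b,p))
p=onz(*a,108,224,0)
for z in(.1,.15,.2,.25,.3): print(z,proj(*a,p+[0,0,z]),proj(*b,p+[0,0,z]))
E
```

```text
tallbase [0.439 0.479 0.   ] (np.float64(248.24321405292628), np.float64(601.0480569253301))
tub [0.284 0.32  0.   ] (np.float64(442.7987946790099), np.float64(504.27287801355226))
octL [0.404 0.513 0.   ] (np.float64(266.5169929718322), np.float64(662.6177799575561))
0.1 (np.float64(100.46607577764001), np.float64(186.80637835413404)) (np.float64(242.77981106893898), np.float64(531.4909665549688))
0.15 (np.float64(96.49236828506733), np.float64(167.18890296575094)) (np.float64(239.55874155671202), np.float64(490.4820525488361))
0.2 (np.float64(92.37055636969373), np.float64(146.84026282137154)) (np.float64(235.92855127600714), np.float64(444.26443430674965))
0.25 (np.float64(88.0922027780424), np.float64(125.71880472615504)) (np.float64(231.80600835377243), np.float64(391.7784486604387))
0.3 (np.float64(83.64821697686128), np.float64(103.77965036113389)) (np.float64(227.08366149408067), np.float64(331.65608385548177))
```

Call:
{"fn": "drive_tool", "kwargs": {
  "plan": [
    {"z": 1},
    {"x": 0.7, "y": -0.6, "z": 1.8},
    {"x": 1.4, "y": -1.2, "z": 2},
    {"x": 2.1, "y": -1.8, "z": 2},
    {"x": 2.8, "y": -2.4, "z": 2},
    {"x": 3.5, "y": -3, "z": 2},
    {"x": 4.2, "y": -3.6, "z": 2},
    {"x": 5, "y": -4.2, "z": 2},
    {"x": 5.8, "y": -4.8, "z": 2},
    {"x": 6.6, "y": -5.4, "z": 2},
    {"x": 7.4, "y": -6, "z": 2},
    {"x": 7.8, "y": -6.4, "z": 2}
  ]
}}

```text
validation failed for argument at $.pl...
```

Call:
{"fn": "drive_tool", "kwargs": {
  "plan": [
    {},
    {},
    {}
  ]
}}

```text
validation failed for argument at $.pl...
```

```bash
python3 - <<'E'
from h import *
np.set_printoptions(precision=3,suppress=True)
s=env.state();print(s['time'],s['tool_pos'],s['eef_rot'],s['q'],s['wrist_force'])
k=cam('wrist'); im=snap('wrist','w1.png')
for q,z in [('wheel_grip',.134),('slot_mouth',.12),('curing_box',0)]:
    for r in env.place_of('wrist',q)[:2]:
        u=np.array(r['xy'])*[640,480]; print(q,u,r['p'],onz(*k,*u,z))
E
```

```text
1.65 [0.147 0.504 0.193] [179.996  -0.001 163.683] [69.653  2.99  80.256  0.001 96.75  -4.029] [0.771 0.32  0.457]
```

View pics/w1.png

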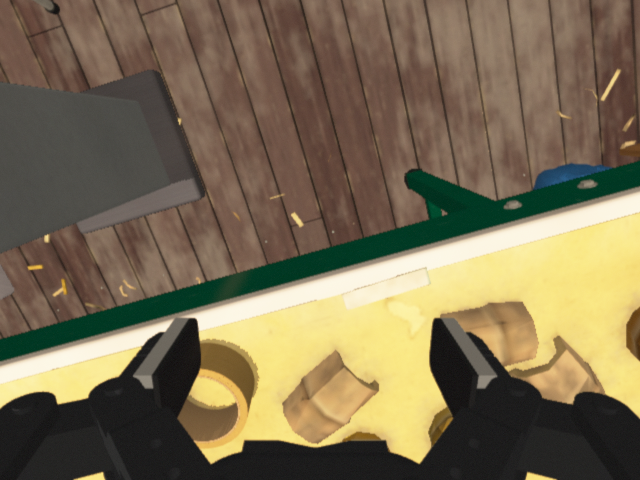

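The move was refused, so the picture still shows the start view: the table edge at row ~250, fingers at (165,370) and (465,370). I'll retry with every key present.

Call:
{"fn": "drive_tool", "kwargs": {
  "plan": [
    {"x": 0, "y": 0, "z": 1, "rx": 0, "ry": 0, "rz": 0, "jaw": 100},
    {"x": 0.7, "y": -0.6, "z": 1.8, "rx": 0, "ry": 0, "rz": 0, "jaw": 100}
  ]
}}

```text
time: 2.05
tool_pos: [0.1743, 0.4801, 0.2775]
eef_rot: [-180.0, -0.1, 163.9]
wrist_force: [1.7, 0.6, 1.0]
gripper_width: 0.0856
gripper_force: 0.0
```

Call:
{"fn": "drive_tool", "kwargs": {
  "plan": [
    {"x": 0.7, "y": -0.6, "z": 0.3, "rx": 0, "ry": 0, "rz": 0, "jaw": 100},
    {"x": 1.4, "y": -1.2, "z": 0.3, "rx": 0, "ry": 0, "rz": 0, "jaw": 100},
    {"x": 2.1, "y": -1.8, "z": 0.3, "rx": 0, "ry": 0, "rz": 0, "jaw": 100},
    {"x": 2.8, "y": -2.4, "z": 0.3, "rx": 0, "ry": 0, "rz": 0, "jaw": 100},
    {"x": 3.6, "y": -3, "z": 0.3, "rx": 0, "ry": 0, "rz": 0, "jaw": 100},
    {"x": 4.3, "y": -3.6, "z": 0.3, "rx": 0, "ry": 0, "rz": 0, "jaw": 100},
    {"x": 5, "y": -4.2, "z": 0.3, "rx": 0, "ry": 0, "rz": 0, "jaw": 100},
    {"x": 5.7, "y": -4.8, "z": 0.3, "rx": 0, "ry": 0, "rz": 0, "jaw": 100},
    {"x": 6.4, "y": -5.4, "z": 0.3, "rx": 0, "ry": 0, "rz": 0, "jaw": 100},
    {"x": 7.3, "y": -6.1, "z": 0.3, "rx": 0, "ry": 0, "rz": 0, "jaw": 100},
    {"x": 7.3, "y": -6.1, "z": 0.3, "rx": 0, "ry": 0, "rz": 0, "jaw": 100},
    {"x": 7.3, "y": -6.1, "z": 0.3, "rx": 0, "ry": 0, "rz": 0, "jaw": 100}
  ]
}}

```text
time: 3.25
tool_pos: [0.5419, 0.1732, 0.2903]
eef_rot: [-180.0, -0.1, 163.5]
wrist_force: [-0.5, 0.5, 0.0]
gripper_width: 0.0856
gripper_force: 0.0
```

```bash
cat > look.py <<'E'
from h import *
import sys
np.set_printoptions(precision=4,suppress=True)
s=env.state();print(s['time'],s['tool_pos'],s['eef_rot'],s['q'],s['wrist_force'])
k=cam('wrist'); im=snap('wrist',sys.argv[1])
for q,z in [('wheel_grip',.134),('slot_mouth',.12),('curing_box',0)]:
    for r in env.place_of('wrist',q)[:2]:
        u=np.array(r['xy'])*[640,480]; print(q,u,r['p'],onz(*k,*u,z))
E
python3 look.py w2.png
```

```text
3.25 [0.5419 0.1732 0.2903] [-179.9673   -0.0782  163.5426] [ 14.0043  10.3835  61.3034   0.0121 108.3971 -59.5345] [-0.5379  0.5027  0.0195]
wheel_grip [365.504 212.496] 0.83 [0.5499 0.2168 0.134 ]
wheel_grip [244.48  255.408] 0.22 [0.5572 0.1026 0.134 ]
slot_mouth [242.88  255.888] 0.82 [0.5609 0.0972 0.12  ]
curing_box [306.496 209.616] 0.83 [0.5584 0.1577 0.    ]
curing_box [244.8  255.12] 0.57 [0.5921 0.0665 0.    ]
```

View pics/w2.png

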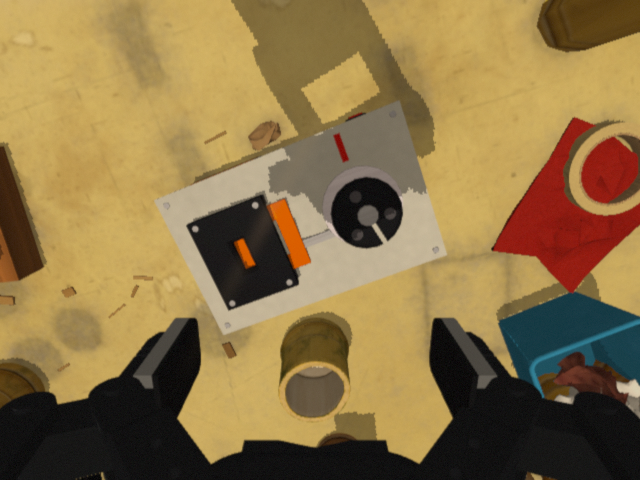

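The wheel hub is at (368,215), its white pointer stripe ends at about (381,241), the red mark is around (341,147), and the slot is at (245,254) with the orange shutter showing, so it is blocked.

```bash
python3 - <<'E'
from h import *
np.set_printoptions(precision=4,suppress=True)
k=cam('wrist'); P=lambda u,v,z:onz(*k,u,v,z)
c=P(368,215,.146); t=P(384,244,.142); m1=P(336,134,.1);m2=P(346,161,.1);h=P(366,211.5,.134)
an=lambda d:np.degrees(np.arctan2(d[1],d[0]))
print('hub',c,'ptr',t,an(t-c),'mark',an(m1-m2),an((m1+m2)/2-c))
im=cv2.imread('pics/w2.png')
cs=[P(*u,.1) for u in [(160,202),(400,102),(446,255),(225,333)]]
print(np.array(cs),np.mean(cs,0)); print('yaw y-edge',an(cs[1]-cs[0]),an(cs[2]-cs[3]),'x-edge',an(cs[3]-cs[0]),an(cs[2]-cs[1]))
g=cv2.inRange(im,(0,0,0),(60,60,60)); g[:,:170]=0; g[320:]=0;g[:,300:]=0
ct=max(cv2.findContours(g,0,2)[0],key=cv2.contourArea); r=cv2.minAreaRect(ct);b=cv2.boxPoints(r)
pb=np.array([P(*u,.12) for u in b]); print(pb,pb.mean(0),[an(pb[i+1]-pb[i]) for i in range(3)],[np.linalg.norm(pb[i+1]-pb[i]) for i in range(3)])
E
```

```text
hub [0.5487 0.22   0.146 ] ptr [0.5787 0.2275 0.142 ] 14.03061429928694 mark -174.30440988597186 -174.64939377164146
[[0.4925 0.0356 0.1   ]
 [0.4687 0.2751 0.1   ]
 [0.6213 0.288  0.1   ]
 [0.6419 0.047  0.1   ]] [0.5561 0.1615 0.1   ]
yaw y-edge 95.69019671650473 94.89726221747685 x-edge 4.369809324276593 4.839431883403721
[[0.5173 0.0594 0.12  ]
 [0.5081 0.135  0.12  ]
 [0.6015 0.1434 0.12  ]
 [0.6138 0.0624 0.12  ]] [0.5602 0.1    0.12  ] [np.float64(96.9047251852275), np.float64(5.180907908866881), np.float64(-81.34374237225948)] [np.float64(0.07617751077266326), np.float64(0.09374573643062778), np.float64(0.08201212003367606)]
```

Call:
{"fn": "drive_tool", "kwargs": {
  "plan": [
    {"x": 0, "y": 0.5, "z": -0.6, "rx": 0, "ry": 0, "rz": 1, "jaw": 100},
    {"x": 0, "y": 1, "z": -1.2, "rx": 0, "ry": 0, "rz": 2, "jaw": 100},
    {"x": 0, "y": 1, "z": -1.6, "rx": 0, "ry": 0, "rz": 3, "jaw": 100},
    {"x": 0, "y": 1, "z": -2, "rx": 0, "ry": 0, "rz": 4, "jaw": 100},
    {"x": 0, "y": 1, "z": -2, "rx": 0, "ry": 0, "rz": 5, "jaw": 100},
    {"x": 0, "y": 1, "z": -2, "rx": 0, "ry": 0, "rz": 5.5, "jaw": 100},
    {"x": 0, "y": 1, "z": -2, "rx": 0, "ry": 0, "rz": 5.5, "jaw": 100},
    {"x": 0, "y": 1, "z": -2, "rx": 0, "ry": 0, "rz": 5.5, "jaw": 100},
    {"x": 0, "y": 1, "z": -2, "rx": 0, "ry": 0, "rz": 5.5, "jaw": 100}
  ]
}}

```text
time: 4.35
tool_pos: [0.541, 0.2247, 0.1916]
eef_rot: [-180.0, 0.0, -152.4]
wrist_force: [0.9, 0.3, 0.4]
gripper_width: 0.0855
gripper_force: 0.0
```

```bash
python3 look.py w3.png
```

```text
4.35 [0.541  0.2247 0.1916] [-179.9973    0.039  -152.3633] [ 18.9444  12.858   69.6447   0.0033  97.4584 -98.6918] [0.9144 0.2731 0.3827]
wheel_grip [296.32 257.28] 0.6 [0.5495 0.2167 0.134 ]
slot_mouth [121.6   182.784] 0.87 [0.561  0.0969 0.12  ]
curing_box [245.824 190.416] 0.92 [0.5551 0.1592 0.    ]
```

View pics/w3.png

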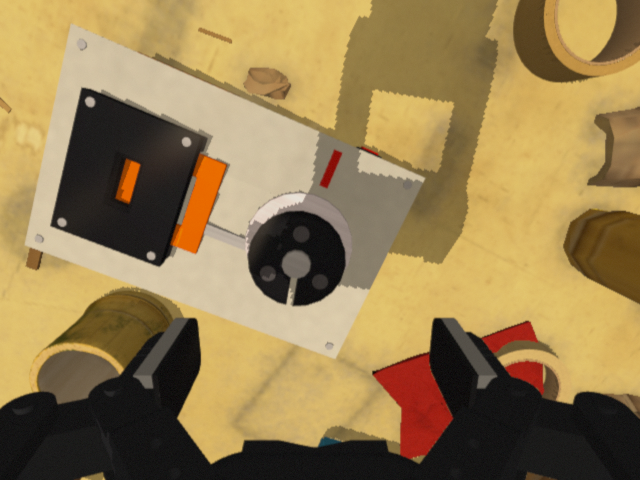

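The wheel disc is centred at about (297,258), its white pointer points down to (291,303), the red mark is at (331,169), and the slot at (128,182) is still orange.

```bash
python3 - <<'E'
from h import *
np.set_printoptions(precision=4,suppress=True)
k=cam('wrist'); P=lambda u,v,z:onz(*k,u,v,z)
im=cv2.imread('pics/w3.png'); g=cv2.inRange(im,(0,0,0),(75,75,75)); g[:200]=0;g[312:]=0;g[:,:240]=0;g[:,360:]=0
ct=max(cv2.findContours(g,0,2)[0],key=cv2.contourArea); hull=cv2.convexHull(ct); e=cv2.fitEllipse(hull); print(e)
an=lambda d:np.degrees(np.arctan2(d[1],d[0]))
c=P(*e[0],.140); hb=P(296,264,.146); t=P(291,304,.142); m=(P(340,152,.1)+P(324,186,.1))/2
print(c,hb,an(t-hb),an(m-hb),an(P(340,152,.1)-P(324,186,.1)))
s=env.state();print(s['time'],s['tool_pos'],s['dq'])
E
```

```text
((296.57989501953125, 257.897216796875), (94.06365203857422, 96.99880981445312), 91.25066375732422)
[0.5479 0.2159 0.14  ] [0.5496 0.2167 0.146 ] 20.147789650535085 -176.20817305574508 -177.22133575371785
4.55 [0.5412 0.2243 0.1913] [-0.1804  0.0455  0.0078 -0.087   0.1468 -0.1909]
```

Call:
{"fn": "drive_tool", "kwargs": {
  "plan": [
    {"x": 0.16, "y": -0.14, "z": -0.4, "rx": 0, "ry": 0, "rz": 0, "jaw": 100},
    {"x": 0.16, "y": -0.14, "z": -0.6, "rx": 0, "ry": 0, "rz": 0, "jaw": 100},
    {"x": 0.16, "y": -0.14, "z": -0.6, "rx": 0, "ry": 0, "rz": 0, "jaw": 100},
    {"x": 0.16, "y": -0.14, "z": -0.6, "rx": 0, "ry": 0, "rz": 0, "jaw": 100}
  ]
}}

```text
time: 4.95
tool_pos: [0.549, 0.2175, 0.1614]
eef_rot: [180.0, -0.0, -152.3]
wrist_force: [0.5, -0.8, 1.5]
gripper_width: 0.0853
gripper_force: 0.0
```

Relative steps are accurate. Going down 50 mm and gripping.

Call:
{"fn": "drive_tool", "kwargs": {
  "plan": [
    {"x": 0, "y": 0, "z": -0.4, "rx": 0, "ry": 0, "rz": 0, "jaw": 100},
    {"x": 0, "y": 0, "z": -0.8, "rx": 0, "ry": 0, "rz": 0, "jaw": 100},
    {"x": 0, "y": 0, "z": -1, "rx": 0, "ry": 0, "rz": 0, "jaw": 100},
    {"x": 0, "y": 0, "z": -1, "rx": 0, "ry": 0, "rz": 0, "jaw": 100},
    {"x": 0, "y": 0, "z": -1, "rx": 0, "ry": 0, "rz": 0, "jaw": 60},
    {"x": 0, "y": 0, "z": -1, "rx": 0, "ry": 0, "rz": 0, "jaw": 50},
    {"x": 0, "y": 0, "z": -1, "rx": 0, "ry": 0, "rz": 0, "jaw": 50},
    {"x": 0, "y": 0, "z": -1, "rx": 0, "ry": 0, "rz": 0, "jaw": 50},
    {"x": 0, "y": 0, "z": -1, "rx": 0, "ry": 0, "rz": 0, "jaw": 50}
  ],
  "force": 30
}}

```text
time: 5.85
tool_pos: [0.5493, 0.2173, 0.1115]
eef_rot: [-180.0, 0.0, -152.3]
wrist_force: [-0.2, 0.9, 0.6]
gripper_width: 0.0429
gripper_force: 0.0
```

```bash
python3 - <<'E'
from h import *
k=cam('wrist'); a=snap('wrist'); b=snap('side')
cv2.imwrite('pics/c4.png',np.hstack([a[:,:,::-1][150:450,100:540],cv2.resize(b[:,:,::-1][190:390,170:400],(345,300))]))
print(env.state()['gripper_width'],[ (c,env.place_of(c,'wheel_grip')) for c in('wrist','side')])
E
```

```text
0.04269718363077393 [('wrist', [{'xy': [0.4917, 0.6388], 'p': 0.71}]), ('side', [{'xy': [0.4114, 0.6275], 'p': 0.82}])]
```

View pics/c4.png

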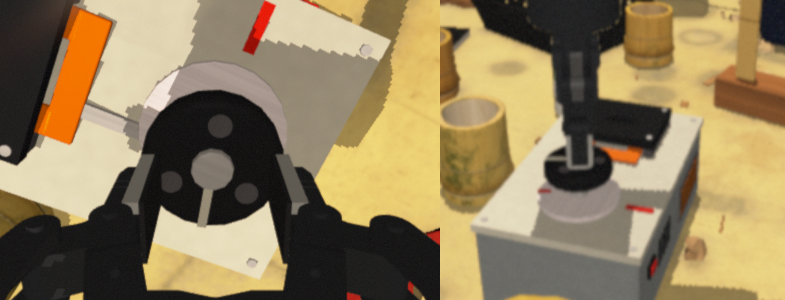

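```bash
python3 - <<'E'
from h import *
np.set_printoptions(precision=4,suppress=True)
k=cam('wrist'); s=env.state(); print(s['tool_pos'],s['eef_rot'],s['q'],s['gripper_width'],s['wrist_force'])
Rm=R.from_euler('xyz',s['eef_rot'],degrees=True).as_matrix(); tp=s['tool_pos']
print('T',np.array(k[0]['T_tool_cam']),k[0]['fx'])
for y in(.0215,-.0215):
  for z in(0,-.01,-.02,-.03): print(y,z,proj(*k,tp+Rm@[0,y,z]))
  # half pad width
for z in(.126,.134,.142): print('disc',z,proj(*k,np.array([.549,.2175,z])), [proj(*k,np.array([.549,.2175,z])+Rm@[0,q,0]) for q in(.031,-.031)])
sd=cam('side')
for y in(.0215,-.0215): print('side',[proj(*sd,tp+Rm@[0,y,z]) for z in(0,-.02)])
print('side disc',[proj(*sd,np.array([.549,.2175,z])) for z in(.126,.142)])
E
```

```text
[0.5491 0.2173 0.1112] [ 179.9926   -0.0022 -152.3183] [ 18.0032  15.7148  75.4889   0.0069  88.7997 -99.6787] 0.042720712000903736 [-0.3183 -0.1567  0.0922]
T [[ 0.0006 -0.9553 -0.2956  0.0763]
 [ 1.      0.0006 -0.0001  0.0006]
 [ 0.0002 -0.2956  0.9553 -0.1812]
 [ 0.      0.      0.      1.    ]] 394.7001205937517
0.0215 0 (np.float64(356.74907403459326), np.float64(287.0659756435799))
0.0215 -0.01 (np.float64(358.9044187306745), np.float64(295.336391218627))
0.0215 -0.02 (np.float64(361.29294905333654), np.float64(304.50157877212274))
0.0215 -0.03 (np.float64(363.95467149152717), np.float64(314.71504984674425))
-0.0215 0 (np.float64(270.02596392260574), np.float64(287.0106711697831))
-0.0215 -0.01 (np.float64(267.7308216199529), np.float64(295.2781486460362))
-0.0215 -0.02 (np.float64(265.18737222425705), np.float64(304.4400688313775))
-0.0215 -0.03 (np.float64(262.35301550628037), np.float64(314.6498847100937))
disc 0.126 (np.float64(313.81220262402525), np.float64(299.5103444895136)) [(np.float64(381.2033447843035), np.float64(299.5534321550733)), (np.float64(246.42226481061573
[... 159 characters left out ...]
.1831193991303)), (np.float64(243.42216660521723), np.float64(307.09301583929766))]
disc 0.142 (np.float64(313.73089000459163), np.float64(315.46695722207295)) [(np.float64(387.3169245209448), np.float64(315.5141613869343)), (np.float64(240.14629142741637), np.float64(315.41975397834165))]
side [(np.float64(264.1159721751485), np.float64(325.9126801145256)), (np.float64(263.65489810153895), np.float64(313.31059077916603))]
side [(np.float64(263.3455325504993), np.float64(307.5117841169734)), (np.float64(262.90209964923247), np.float64(295.4271051635115))]
side disc [(np.float64(263.4153181363221), np.float64(307.436962855794)), (np.float64(263.0479424822581), np.float64(297.39038179532366))]
```

```bash
python3 - <<'E'
from h import *
a=snap('wrist'); b=snap('side'); c=snap('scene')
f=lambda i,x,y,w,h:cv2.resize((255*(i[y:y+h,x:x+w,::-1]/255.)**.45).astype('uint8'),(390,290),interpolation=cv2.INTER_CUBIC)
o=np.vstack([np.hstack([f(b,210,240,110,82),f(c,165,140,110,82)]),np.hstack([f(a,150,230,330,245),f(b,150,150,280,208)])])
cv2.imwrite('pics/c5.png',o)
E
```

```text
(no output)
```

View pics/c5.png

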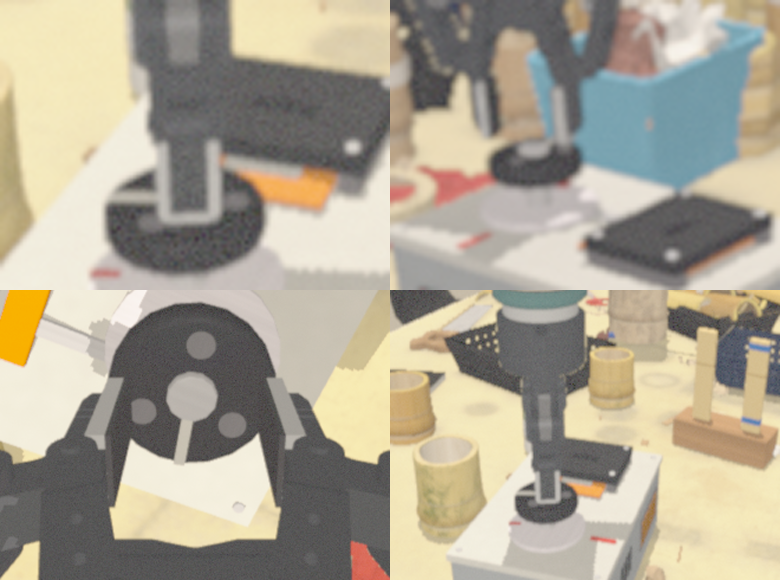

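```bash
python3 - <<'E'
from h import *
np.set_printoptions(precision=4,suppress=True)
a=cam('scene');b=cam('side')
p=tri([ray(*a,191.8,178),ray(*b,263,303)]);print(p,proj(*a,p),proj(*b,p))
s=env.state();Rm=R.from_euler('xyz',s['eef_rot'],degrees=True).as_matrix()
print('toolframe',Rm.T@(p-s['tool_pos']), Rm)
for z in(.11,.12,.13,.14,.15): 
  print(z,[tuple(np.round(proj(*a,np.r_[(s['tool_pos']+Rm@[0,y,0])[:2],z]))) for y in(.0215,.036,-.0215,-.036)])
E
```

```text
[0.5361 0.2416 0.15  ] (np.float64(192.09003358937582), np.float64(177.58756099024566)) (np.float64(263.4876302356768), np.float64(303.74790738808724))
toolframe [ 0.0002  0.0276 -0.0389] [[-0.8855 -0.4646 -0.0001]
 [-0.4646  0.8855  0.0001]
 [ 0.      0.0001 -1.    ]]
0.11 [(np.float64(197.0), np.float64(194.0)), (np.float64(191.0), np.float64(194.0)), (np.float64(214.0), np.float64(196.0)), (np.float64(220.0), np.float64(196.0))]
0.12 [(np.float64(196.0), np.float64(190.0)), (np.float64(190.0), np.float64(190.0)), (np.float64(214.0), np.float64(192.0)), (np.float64(220.0), np.float64(192.0))]
0.13 [(np.float64(196.0), np.float64(186.0)), (np.float64(190.0), np.float64(186.0)), (np.float64(213.0), np.float64(187.0)), (np.float64(220.0), np.float64(188.0))]
0.14 [(np.float64(195.0), np.float64(182.0)), (np.float64(189.0), np.float64(182.0)), (np.float64(213.0), np.float64(183.0)), (np.float64(219.0), np.float64(184.0))]
0.15 [(np.float64(195.0), np.float64(178.0)), (np.float64(189.0), np.float64(177.0)), (np.float64(213.0), np.float64(179.0)), (np.float64(219.0), np.float64(179.0))]
```

The fingertips sit about 8 mm above the disc (tip triangulated at z≈0.150), roughly 30 mm higher than I assumed. I'll open, go down 28 mm and grip.

Call:
{"fn": "drive_tool", "kwargs": {
  "plan": [
    {"x": 0, "y": 0, "z": 0, "rx": 0, "ry": 0, "rz": 0, "jaw": 100},
    {"x": 0, "y": 0, "z": 0, "rx": 0, "ry": 0, "rz": 0, "jaw": 100},
    {"x": 0, "y": 0, "z": 0, "rx": 0, "ry": 0, "rz": 0, "jaw": 100},
    {"x": 0, "y": 0, "z": 0, "rx": 0, "ry": 0, "rz": 0, "jaw": 100},
    {"x": 0, "y": 0, "z": -0.2, "rx": 0, "ry": 0, "rz": 0, "jaw": 100},
    {"x": 0, "y": 0, "z": -0.4, "rx": 0, "ry": 0, "rz": 0, "jaw": 100},
    {"x": 0, "y": 0, "z": -0.56, "rx": 0, "ry": 0, "rz": 0, "jaw": 100},
    {"x": 0, "y": 0, "z": -0.56, "rx": 0, "ry": 0, "rz": 0, "jaw": 100}
  ]
}}

```text
time: 7.0
tool_pos: [0.548, 0.2169, 0.0808]
eef_rot: [180.0, -0.2, -152.3]
wrist_force: [0.5, 0.1, -0.9]
gripper_width: 0.0852
gripper_force: 0.0
```

Call:
{"fn": "drive_tool", "kwargs": {
  "plan": [
    {"x": 0, "y": 0, "z": 0, "rx": 0, "ry": 0, "rz": 0, "jaw": 70},
    {"x": 0, "y": 0, "z": 0, "rx": 0, "ry": 0, "rz": 0, "jaw": 60},
    {"x": 0, "y": 0, "z": 0, "rx": 0, "ry": 0, "rz": 0, "jaw": 60},
    {"x": 0, "y": 0, "z": 0, "rx": 0, "ry": 0, "rz": 0, "jaw": 60},
    {"x": 0, "y": 0, "z": 0, "rx": 0, "ry": 0, "rz": 0, "jaw": 60},
    {"x": 0, "y": 0, "z": 0, "rx": 0, "ry": 0, "rz": 0, "jaw": 60}
  ],
  "force": 30
}}

```text
time: 7.6
tool_pos: [0.55, 0.2164, 0.0844]
eef_rot: [-179.9, 0.1, -152.4]
wrist_force: [-0.5, -5.4, 3.9]
gripper_width: 0.06
gripper_force: 33.4
```

Call:
{"fn": "drive_tool", "kwargs": {
  "plan": [
    {"x": 0, "y": 0, "z": 0, "rx": 0, "ry": 0, "rz": -1, "jaw": 60},
    {"x": 0, "y": 0, "z": 0, "rx": 0, "ry": 0, "rz": -2, "jaw": 60},
    {"x": 0, "y": 0, "z": 0, "rx": 0, "ry": 0, "rz": -3, "jaw": 60},
    {"x": 0, "y": 0, "z": 0, "rx": 0, "ry": 0, "rz": -4, "jaw": 60},
    {"x": 0, "y": 0, "z": 0, "rx": 0, "ry": 0, "rz": -5, "jaw": 60},
    {"x": 0, "y": 0, "z": 0, "rx": 0, "ry": 0, "rz": -6, "jaw": 60},
    {"x": 0, "y": 0, "z": 0, "rx": 0, "ry": 0, "rz": -7, "jaw": 60},
    {"x": 0, "y": 0, "z": 0, "rx": 0, "ry": 0, "rz": -8, "jaw": 60},
    {"x": 0, "y": 0, "z": 0, "rx": 0, "ry": 0, "rz": -9, "jaw": 60},
    {"x": 0, "y": 0, "z": 0, "rx": 0, "ry": 0, "rz": -10, "jaw": 60},
    {"x": 0, "y": 0, "z": 0, "rx": 0, "ry": 0, "rz": -11, "jaw": 60},
    {"x": 0, "y": 0, "z": 0, "rx": 0, "ry": 0, "rz": -12, "jaw": 60}
  ]
}}

```text
time: 8.8
tool_pos: [0.5505, 0.2183, 0.0844]
eef_rot: [179.7, -0.0, 111.4]
wrist_force: [6.9, 2.9, 0.8]
gripper_width: 0.0601
gripper_force: 33.2
```

Call:
{"fn": "drive_tool", "kwargs": {
  "plan": [
    {"x": 0, "y": 0, "z": 0, "rx": 0, "ry": 0, "rz": -1, "jaw": 60},
    {"x": 0, "y": 0, "z": 0, "rx": 0, "ry": 0, "rz": -2, "jaw": 60},
    {"x": 0, "y": 0, "z": 0, "rx": 0, "ry": 0, "rz": -3, "jaw": 60},
    {"x": 0, "y": 0, "z": 0, "rx": 0, "ry": 0, "rz": -4, "jaw": 60},
    {"x": 0, "y": 0, "z": 0, "rx": 0, "ry": 0, "rz": -5, "jaw": 60},
    {"x": 0, "y": 0, "z": 0, "rx": 0, "ry": 0, "rz": -6, "jaw": 60},
    {"x": 0, "y": 0, "z": 0, "rx": 0, "ry": 0, "rz": -7, "jaw": 60},
    {"x": 0, "y": 0, "z": 0, "rx": 0, "ry": 0, "rz": -8, "jaw": 60},
    {"x": 0, "y": 0, "z": 0, "rx": 0, "ry": 0, "rz": -9, "jaw": 60},
    {"x": 0, "y": 0, "z": 0, "rx": 0, "ry": 0, "rz": -10, "jaw": 60},
    {"x": 0, "y": 0, "z": 0, "rx": 0, "ry": 0, "rz": -11, "jaw": 60},
    {"x": 0, "y": 0, "z": 0, "rx": 0, "ry": 0, "rz": -11, "jaw": 60}
  ]
}}

```text
time: 10.0
tool_pos: [0.5524, 0.2177, 0.0845]
eef_rot: [179.9, -0.5, 23.4]
wrist_force: [14.1, -0.3, -3.2]
gripper_width: 0.06
gripper_force: 33.0
```

```bash
python3 - <<'E'
from h import *
np.set_printoptions(precision=4,suppress=True)
s=env.state();print(s['time'],s['tool_pos'],s['eef_rot'],s['q'],s['wrist_force'],s['ft_torque'])
k=cam('wrist'); im=snap('wrist')
P=lambda u:onz(*k,*u,.142)
# sample ring around the hub at top face, radius 20 mm: white stripe angle
c0=np.array([.549,.2172,.142])
gr=im.min(2).astype(float)
for r in(.016,.020,.024):
    v=[]
    for a in range(0,360,2):
        u=proj(*k,c0+r*np.array([np.cos(np.radians(a)),np.sin(np.radians(a)),0])); v.append(gr[min(479,int(round(u[1]))),min(639,int(round(u[0])))])
    v=np.array(v); print(r,[(2*i,int(v[i])) for i in np.argsort(v)[::-1][:10]])
cv2.imwrite('pics/w6.png',im[:,:,::-1])
E
```

```text
10.0 [0.5524 0.2177 0.0845] [179.9378  -0.4955  23.4021] [17.9573 16.8912 77.1973 -0.015  85.4123 84.5566] [14.0642 -0.3441 -3.2362] [ 0.4578 -2.0578 -0.0726]
0.016 [(np.int64(198), 104), (np.int64(192), 104), (np.int64(196), 103), (np.int64(194), 103), (np.int64(190), 102), (np.int64(200), 101), (np.int64(202), 82), (np.int64(132), 49), (np.int64(12), 49), (np.int64(14), 49)]
0.02 [(np.int64(196), 104), (np.int64(194), 104), (np.int64(198), 104), (np.int64(192), 103), (np.int64(200), 92), (np.int64(190), 89), (np.int64(4), 50), (np.int64(136), 49), (np.int64(202), 49), (np.int64(142), 48)]
0.024 [(np.int64(194), 105), (np.int64(198), 104), (np.int64(192), 104), (np.int64(196), 103), (np.int64(190), 82), (np.int64(200), 56), (np.int64(12), 47), (np.int64(8), 46), (np.int64(260), 46), (np.int64(258), 45)]
```

View pics/w6.png

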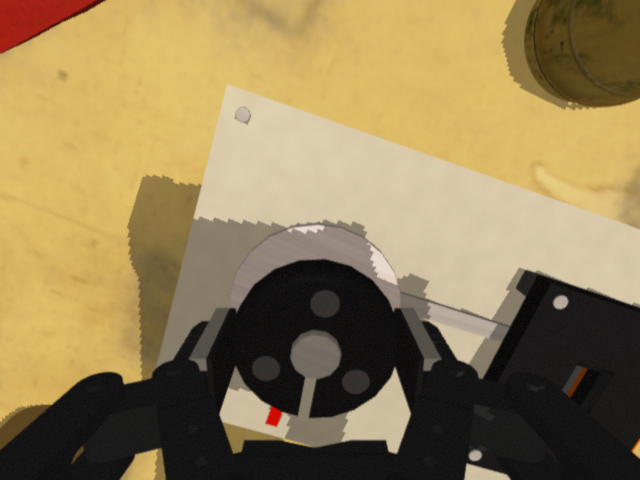

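The pointer reads about 195.5°, aiming down at (307,415), and the red mark at (275,416) is near 185°. That leaves about 10° more clockwise. The slot is already opening.

Call:
{"fn": "drive_tool", "kwargs": {
  "plan": [
    {"x": 0, "y": 0, "z": 0, "rx": 0, "ry": 0, "rz": -0.7, "jaw": 60},
    {"x": 0, "y": 0, "z": 0, "rx": 0, "ry": 0, "rz": -1.3, "jaw": 60},
    {"x": 0, "y": 0, "z": 0, "rx": 0, "ry": 0, "rz": -1.3, "jaw": 60},
    {"x": 0, "y": 0, "z": 0, "rx": 0, "ry": 0, "rz": -1.3, "jaw": 60},
    {"x": 0, "y": 0, "z": 0, "rx": 0, "ry": 0, "rz": -1.3, "jaw": 100},
    {"x": 0, "y": 0, "z": 0, "rx": 0, "ry": 0, "rz": -1.3, "jaw": 100},
    {"x": 0, "y": 0, "z": 0, "rx": 0, "ry": 0, "rz": -1.3, "jaw": 100},
    {"x": 0, "y": 0, "z": 0, "rx": 0, "ry": 0, "rz": -1.3, "jaw": 100},
    {"x": 0, "y": 0, "z": 0.5, "rx": 0, "ry": 0, "rz": -1.3, "jaw": 100},
    {"x": 0, "y": 0, "z": 1.3, "rx": 0, "ry": 0, "rz": -1.3, "jaw": 100},
    {"x": 0, "y": 0, "z": 2.2, "rx": 0, "ry": 0, "rz": -1.3, "jaw": 100},
    {"x": 0, "y": 0, "z": 2.2, "rx": 0, "ry": 0, "rz": -1.3, "jaw": 100}
  ]
}}

```text
time: 11.25
tool_pos: [0.5516, 0.2183, 0.2013]
eef_rot: [-179.9, -0.7, 13.3]
wrist_force: [0.0, 0.5, 1.2]
gripper_width: 0.0853
gripper_force: 0.0
```

Call:
{"fn": "drive_tool", "kwargs": {
  "plan": [
    {"x": -0.3, "y": -0.6, "z": 0.6, "rx": 0, "ry": 0, "rz": 0, "jaw": 100},
    {"x": -0.3, "y": -0.9, "z": 1, "rx": 0, "ry": 0, "rz": 0, "jaw": 100},
    {"x": -0.3, "y": -0.9, "z": 1, "rx": 0, "ry": 0, "rz": 0, "jaw": 100},
    {"x": -0.3, "y": -0.9, "z": 1, "rx": 0, "ry": 0, "rz": 0, "jaw": 100}
  ]
}}

```text
time: 11.65
tool_pos: [0.5342, 0.1725, 0.2427]
eef_rot: [-180.0, -0.0, 13.3]
wrist_force: [0.1, 0.1, 0.2]
gripper_width: 0.0853
gripper_force: 0.0
```

```bash
python3 look.py w7.png; python3 - <<'E'
from h import *
np.set_printoptions(precision=4,suppress=True)
k=cam('wrist'); im=snap('wrist'); print(env.look_for('wrist','wheel_grip'))
r=env.place_of('wrist','wheel_grip'); c0=onz(*k,*(np.array(r[0]['xy'])*[640,480]),.134); c0[2]=.142
gr=im.min(2).astype(float)
for r in(.014,.018,.022):
    v=[]
    for a in range(0,360,2):
        u=proj(*k,c0+r*np.array([np.cos(np.radians(a)),np.sin(np.radians(a)),0])); v.append(gr[min(479,int(round(u[1]))),min(639,int(round(u[0])))])
    v=np.array(v); print(r,[(2*int(i),int(v[i])) for i in np.argsort(v)[::-1][:8]])
a=im.astype(int); m=((a[...,0]>90)&(a[...,1]<45)&(a[...,2]<50)).astype('uint8')
n,l,st,ce=cv2.connectedComponentsWithStats(m)
for i in range(1,n):
    if st[i][4]>20: p=onz(*k,*ce[i],.1); d=p-c0; print(st[i],p,np.degrees(np.arctan2(d[1],d[0])))
E
```

```text
11.65 [0.5342 0.1725 0.2427] [-179.9849   -0.0048   13.2603] [ 14.1193   8.5762  68.7082   0.0154 102.7105  90.8623] [0.0974 0.1279 0.1686]
wheel_grip [260.608 194.4  ] 0.62 [0.5505 0.2177 0.134 ]
slot_mouth [417.792 211.92 ] 0.94 [0.5626 0.0965 0.12  ]
curing_box [333.184 185.184] 0.7 [0.5523 0.1567 0.    ]
curing_box [263.872 195.504] 0.6 [0.5243 0.2268 0.    ]
[{'extent': [0.3405, 0.2883, 0.488, 0.4954], 'p': 0.56}]
0.014 [(188, 97), (186, 97), (180, 96), (182, 96), (184, 95), (190, 94), (178, 79), (194, 75)]
0.018 [(188, 96), (184, 96), (186, 95), (182, 91), (180, 91), (190, 83), (356, 72), (4, 71)]
0.022 [(182, 96), (184, 94), (186, 94), (188, 92), (356, 71), (358, 70), (0, 70), (2, 70)]
[   3    0  146  122 7297] [0.623  0.3758 0.1   ] 65.26758571821459
[   0    7   21   76 1170] [0.608  0.4232 0.1   ] 74.28766277680079
[256 241   8  28 164] [0.4923 0.212  0.1   ] -174.32426410889624
```

View pics/w7.png

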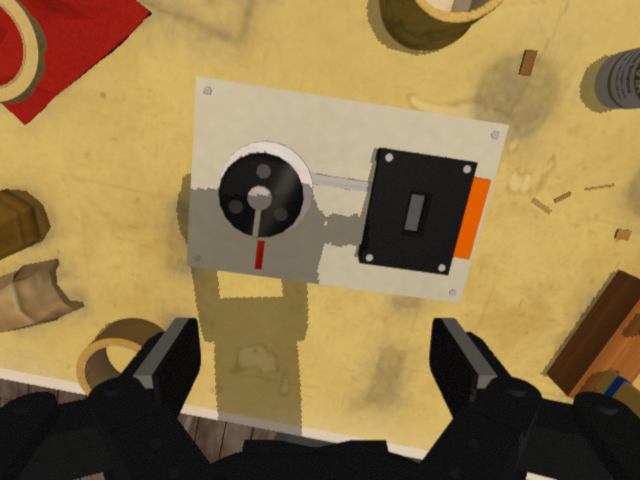

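The pointer at (258,222) now lines up with the red mark at (260,255), at 185° against 185.7°. The slot at (415,212) is fully open. Next is the slat; I'll refine the slot pose first.

```bash
python3 - <<'E'
from h import *
np.set_printoptions(precision=4,suppress=True)
k=cam('wrist'); im=cv2.imread('pics/w7.png'); g=cv2.cvtColor(im,cv2.COLOR_BGR2GRAY)
an=lambda d:np.degrees(np.arctan2(d[1],d[0]))%180
roi=g[185:240,395:440]; print(roi[27,::3])
m=np.zeros_like(g); m[185:240,395:440]=(roi>70)*255
ct=max(cv2.findContours(m,0,2)[0],key=cv2.contourArea); b=cv2.boxPoints(cv2.minAreaRect(ct)); P=np.array([onz(*k,*u,.10) for u in b]); print('slot',b.mean(0),onz(*k,*b.mean(0),.12),[(an(P[i+1]-P[i]),np.linalg.norm(P[i+1]-P[i])) for i in(0,1)])
m=np.zeros_like(g); m[130:290,345:485]=(g[130:290,345:485]<60)*255; m[:, :355]=0
ct=max(cv2.findContours(m,0,2)[0],key=cv2.contourArea); ap=cv2.approxPolyDP(cv2.convexHull(ct),8,True)[:,0].astype(float); print(ap)
P=np.array([onz(*k,*u,.12) for u in ap]);print(P,P.mean(0),[(an(P[i]-P[i-1]),np.linalg.norm(P[i]-P[i-1])) for i in range(len(P))])
sc=[(389,157),(467,170),(442,268),(369,258)]
P=np.array([onz(*k,*u,.12) for u in sc]);print('screws',P.mean(0),[(an(P[i]-P[i-1]),np.linalg.norm(P[i]-P[i-1])) for i in range(4)])
E
```

```text
[28 28 29 27 30 80 80 81 80 10 19 23 27 27 27]
slot [413.9765 212.1059] [0.5615 0.0995 0.12  ] [(np.float64(4.928348131236411), np.float64(0.029239094824228096)), (np.float64(90.96442947909362), np.float64(0.00963102737856326))]
[[378. 149.]
 [476. 163.]
 [447. 273.]
 [359. 260.]]
[[0.6012 0.1403 0.12  ]
 [0.6084 0.0654 0.12  ]
 [0.5191 0.0577 0.12  ]
 [0.5133 0.131  0.12  ]] [0.5605 0.0986 0.12  ] [(np.float64(6.020294584405804), np.float64(0.08835361169177727)), (np.float64(95.50021026163199), np.float64(0.07515142793975882)), (np.float64(4.962827987854155), np.float64(0.08961694301198374)), (np.float64(94.51585160609959), np.float64(0.07351977380636454))]
screws [0.5596 0.0969 0.12  ] [(np.float64(4.9976250506184305), np.float64(0.08093681960011082)), (np.float64(94.18193491480659), np.float64(0.06048145593668057)), (np.float64(5.146707775748581), np.float64(0.07989634195043997)), (np.float64(95.16732574216302), np.float64(0.060683481904017886))]
```

Call:
{"fn": "drive_tool", "kwargs": {
  "plan": [
    {"x": -0.2, "y": -0.8, "z": 0, "rx": 0, "ry": 0, "rz": -0.4, "jaw": 100},
    {"x": -0.4, "y": -1.6, "z": 0, "rx": 0, "ry": 0, "rz": -0.8, "jaw": 100},
    {"x": -0.7, "y": -2.4, "z": 0, "rx": 0, "ry": 0, "rz": -1.2, "jaw": 100},
    {"x": -1, "y": -3.3, "z": 0, "rx": 0, "ry": 0, "rz": -1.6, "jaw": 100},
    {"x": -1.2, "y": -4.1, "z": 0, "rx": 0, "ry": 0, "rz": -2, "jaw": 100},
    {"x": -1.5, "y": -4.9, "z": 0, "rx": 0, "ry": 0, "rz": -2.4, "jaw": 100},
    {"x": -1.8, "y": -5.7, "z": 0, "rx": 0, "ry": 0, "rz": -2.8, "jaw": 100},
    {"x": -2.1, "y": -6.5, "z": 0, "rx": 0, "ry": 0, "rz": -3, "jaw": 100},
    {"x": -2.4, "y": -7.2, "z": 0, "rx": 0, "ry": 0, "rz": -3, "jaw": 100},
    {"x": -2.4, "y": -7.2, "z": 0, "rx": 0, "ry": 0, "rz": -3, "jaw": 100},
    {"x": -2.4, "y": -7.2, "z": 0, "rx": 0, "ry": 0, "rz": -3, "jaw": 100}
  ]
}}

```text
time: 13.1
tool_pos: [0.414, -0.188, 0.243]
eef_rot: [-180.0, 0.0, -10.8]
wrist_force: [-0.1, -0.5, 0.5]
gripper_width: 0.0854
gripper_force: 0.0
```

```bash
python3 - <<'E'
from h import *
np.set_printoptions(precision=4,suppress=True)
s=env.state();print(s['time'],s['tool_pos'],s['eef_rot'],s['q'])
K={c:cam(c) for c in('wrist','scene','side')}
for c in K: snap(c,c+'8.png')
for q in('slat_center','spare_center','drying_rack','slat_tip'):
  rs=[]
  for c in K:
    r=env.place_of(c,q)
    if r: u=np.array(r[0]['xy'])*[640,480]; rs.append(ray(*K[c],*u)); print(q,c,u,r[0]['p'],onz(*K[c],*u,.096 if 'center' in q else 0))
  if len(rs)>1: print('tri',tri(rs))
print(env.look_for('wrist','slat'),env.look_for('wrist','spare_center'))
E
```

```text
13.1 [ 0.414 -0.188  0.243] [-179.9804    0.0066  -10.8062] [-29.0861  -8.8359  86.0523   0.017  102.7961  71.7238]
slat_center wrist [320.    211.008] 0.58 [ 0.4188 -0.1936  0.096 ]
slat_center scene [306.88  280.992] 0.77 [ 0.4266 -0.1871  0.096 ]
slat_center side [409.792 226.8  ] 0.58 [ 0.4211 -0.196   0.096 ]
tri [ 0.4203 -0.1925  0.0993]
spare_center scene [340.096 265.824] 0.79 [ 0.5021 -0.1999  0.096 ]
spare_center side [375.872 214.8  ] 0.63 [ 0.5011 -0.2316  0.096 ]
tri [ 0.4944 -0.2071  0.1043]
drying_rack wrist [317.312 159.312] 0.69 [ 0.4537 -0.1984  0.    ]
drying_rack scene [322.624 317.52 ] 0.57 [ 0.4675 -0.1888  0.    ]
drying_rack side [389.376 264.192] 0.79 [ 0.4559 -0.1985  0.    ]
tri [ 0.4559 -0.1964  0.0052]
[{'extent': [0.4817, 0.3933, 0.5078, 0.5523], 'p': 0.71}] [{'extent': [0.4769, 0.1765, 0.5083, 0.2825], 'p': 0.88}]
```

```bash
python3 - <<'E'
from h import *
np.set_printoptions(precision=4,suppress=True)
k=cam('wrist'); im=cv2.imread('pics/wrist8.png'); hs=cv2.cvtColor(im,cv2.COLOR_BGR2HSV)
an=lambda d:np.degrees(np.arctan2(d[1],d[0]))
print('bg',hs[300,100],'rack',hs[160,300],hs[160,340],'slat',hs[215,317],hs[230,316])
m=cv2.inRange(hs,(0,80,30),(16,255,190)); m[330:]=0
ct=max(cv2.findContours(m,0,2)[0],key=cv2.contourArea); r=cv2.minAreaRect(ct);b=cv2.boxPoints(r); print(r,cv2.boundingRect(ct))
P=np.array([onz(*k,*u,.045) for u in b]);print(P,P.mean(0),[(an(P[i+1]-P[i]),np.linalg.norm(P[i+1]-P[i])) for i in(0,1,2)])
# blue bands
bl=cv2.inRange(hs,(100,90,40),(130,255,255)); bl[:, :290]=0; bl[:,350:]=0; n,l,st,ce=cv2.connectedComponentsWithStats(bl)
for i in range(1,n):
    if st[i][4]>8: print('blue',st[i],ce[i])
g=cv2.cvtColor(im,cv2.COLOR_BGR2GRAY)
for row in (195,205,215,225,240): print(row,hs[row,300:334,0],hs[row,300:334,2])
for z in(.186,.17,.096,.051,.045): print(z,proj(*k,np.array([.418,-.1925,z])))
E
```

```text
bg [ 21 134 202] rack [ 14 187 149] [ 14 197 146] slat [ 19 177 101] [ 19 168 210]
((315.0, 156.5), (163.0, 62.0), 90.0) (284, 75, 63, 164)
[[ 0.5347 -0.183   0.045 ]
 [ 0.5246 -0.2369  0.045 ]
 [ 0.3765 -0.2126  0.045 ]
 [ 0.388  -0.1518  0.045 ]] [ 0.456  -0.1961  0.045 ] [(np.float64(-100.6862857466016), np.float64(0.05493673073934169)), (np.float64(170.65605731796322), np.float64(0.15002672631916822)), (np.float64(79.31173059824887), np.float64(0.061890652851704545))]
blue [309 219  16   4  50] [316.5  220.08]
195 [14 13 14 13 12 14 13 13 13 13 17 19 19 19 19 19 19 20 19 19 19 18 15 14
 13 13 13 14 13 13 14 13 13 13] [137 126 124 129 129 106 100  97  95  81  63  91 104 105 106 105 104 104
 103 104 105 103  88 123 145 149 150 150 150 149 147 148 149 149]
205 [13 14 13 14 13 13 14 14 13 13 18 19 19 19 19 19 19 19 19 19 19 19 18 14
 14 14 13 13 14 14 14 14 13 14] [ 88  88  93  91  95  97  96  97  94  87  89  98 103 104 103 104 103 104
 102 102 102 103 106 119 141 149 151 149 151 149 146 148 148 149]
215 [13 14 13 14 14 14 13 14 13 15 19 19 19 19 19 18 19 19 19 19 18 19 19 18
 14 14 
[... 310 characters left out ...]
134 175 194 198 198 199 199 199 198
 199 198 200 199 199 187 147  94  91  95  93  95  92  92  92  94]
240 [22 21 21 21 21 21 21 21 21 20 19 19 19 19 19 19 19 19 19 19 19 19 19 19
 19 20 21 21 21 21 21 22 21 21] [128 129 128 126 128 126 126 122 101 106 122 140 192 203 187 183 205 209
 211 210 211 210 210 195 172 136 144 142 120 111 112 115 123 146]
0.186 (np.float64(320.81447706292914), np.float64(242.00872694648052))
0.17 (np.float64(320.4550468291059), np.float64(235.28931023423715))
0.096 (np.float64(319.22022530819766), np.float64(212.20477369992344))
0.051 (np.float64(318.6955789430612), np.float64(202.39670186240062))
0.045 (np.float64(318.6345242588539), np.float64(201.25530687995968))
```

Call:
{"fn": "drive_tool", "kwargs": {
  "plan": [
    {"x": 0.05, "y": -0.03, "z": -0.5, "rx": 0, "ry": 0, "rz": 0, "jaw": 100},
    {"x": 0.05, "y": -0.03, "z": -1, "rx": 0, "ry": 0, "rz": 0, "jaw": 100},
    {"x": 0.05, "y": -0.03, "z": -1.5, "rx": 0, "ry": 0, "rz": 0, "jaw": 100},
    {"x": 0.05, "y": -0.03, "z": -2, "rx": 0, "ry": 0, "rz": 0, "jaw": 100},
    {"x": 0.05, "y": -0.03, "z": -2.4, "rx": 0, "ry": 0, "rz": 0, "jaw": 100},
    {"x": 0.05, "y": -0.03, "z": -2.7, "rx": 0, "ry": 0, "rz": 0, "jaw": 100},
    {"x": 0.05, "y": -0.03, "z": -2.95, "rx": 0, "ry": 0, "rz": 0, "jaw": 100},
    {"x": 0.05, "y": -0.03, "z": -2.95, "rx": 0, "ry": 0, "rz": 0, "jaw": 100},
    {"x": 0.05, "y": -0.03, "z": -2.95, "rx": 0, "ry": 0, "rz": 0, "jaw": 40},
    {"x": 0.05, "y": -0.03, "z": -2.95, "rx": 0, "ry": 0, "rz": 0, "jaw": 40},
    {"x": 0.05, "y": -0.03, "z": -2.95, "rx": 0, "ry": 0, "rz": 0, "jaw": 40}
  ],
  "force": 25
}}

```text
time: 15.05
tool_pos: [0.4172, -0.1894, 0.0966]
eef_rot: [180.0, -0.1, -10.7]
wrist_force: [0.4, -0.3, -0.3]
gripper_width: 0.044
gripper_force: 0.0
```

```bash
python3 - <<'E'
from h import *
np.set_printoptions(precision=4,suppress=True)
s=env.state();print(s['time'],s['tool_pos'],s['eef_rot'],s['q'],s['wrist_force'],s['gripper_width'])
S=[]
for c in('wrist','scene','side'): S.append(snap(c)[:,:,::-1])
f=lambda i,x,y,w,h:cv2.resize(i[y:y+h,x:x+w],(390,290),interpolation=cv2.INTER_CUBIC)
cv2.imwrite('pics/c9.png',np.hstack([f(S[1],250,190,130,97),f(S[2],340,150,130,97)]))
E
```

```text
15.05 [ 0.4172 -0.1894  0.0966] [179.966   -0.0907 -10.7169] [-29.042   -4.9917  99.2841  -0.0038  85.6109  71.6752] [ 0.3531 -0.3229 -0.2737] 0.04399644490535424
```

View pics/c9.png

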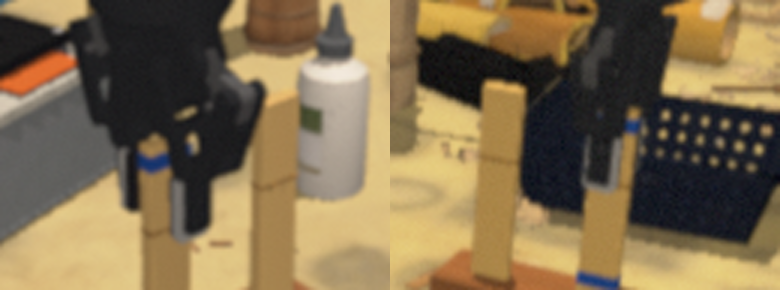

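The fingers straddle the banded slat below its upper band, with tips at about (190,240) in the scene crop. The plain slat is clear. Closing, then testing the lift.

Call:
{"fn": "drive_tool", "kwargs": {
  "plan": [
    {"x": 0, "y": 0, "z": 0, "rx": 0, "ry": 0, "rz": 0, "jaw": 5},
    {"x": 0, "y": 0, "z": 0, "rx": 0, "ry": 0, "rz": 0, "jaw": 0},
    {"x": 0, "y": 0, "z": 0, "rx": 0, "ry": 0, "rz": 0, "jaw": 0},
    {"x": 0, "y": 0, "z": 0, "rx": 0, "ry": 0, "rz": 0, "jaw": 0},
    {"x": 0, "y": 0, "z": 0, "rx": 0, "ry": 0, "rz": 0, "jaw": 0},
    {"x": 0, "y": 0, "z": 0, "rx": 0, "ry": 0, "rz": 0, "jaw": 0}
  ],
  "force": 40
}}

```text
time: 15.8
tool_pos: [0.4168, -0.1893, 0.0959]
eef_rot: [180.0, -0.0, -10.7]
wrist_force: [0.0, -0.7, 1.6]
gripper_width: 0.0098
gripper_force: 41.1
```

Call:
{"fn": "drive_tool", "kwargs": {
  "plan": [
    {"x": 0, "y": 0, "z": 0.4, "rx": 0, "ry": 0, "rz": 0, "jaw": 0},
    {"x": 0, "y": 0, "z": 0.9, "rx": 0, "ry": 0, "rz": 0, "jaw": 0},
    {"x": 0, "y": 0, "z": 1.6, "rx": 0, "ry": 0, "rz": 0, "jaw": 0},
    {"x": 0, "y": 0, "z": 2.3, "rx": 0, "ry": 0, "rz": 0, "jaw": 0},
    {"x": 0, "y": 0, "z": 2.9, "rx": 0, "ry": 0, "rz": 0, "jaw": 0},
    {"x": 0, "y": 0, "z": 3.2, "rx": 0, "ry": 0, "rz": 0, "jaw": 0},
    {"x": 0, "y": 0, "z": 3.2, "rx": 0, "ry": 0, "rz": 0, "jaw": 0},
    {"x": 0, "y": 0, "z": 3.2, "rx": 0, "ry": 0, "rz": 0, "jaw": 0}
  ]
}}

```text
time: 16.6
tool_pos: [0.4165, -0.1891, 0.2546]
eef_rot: [-180.0, 0.1, -10.7]
wrist_force: [0.1, -0.1, -1.2]
gripper_width: 0.0099
gripper_force: 40.9
```

Call:
{"fn": "drive_tool", "kwargs": {
  "plan": [
    {"x": 0.2, "y": 0.4, "z": 0, "rx": 0, "ry": 0, "rz": 0.2, "jaw": 0},
    {"x": 0.5, "y": 1, "z": 0, "rx": 0, "ry": 0, "rz": 0.4, "jaw": 0},
    {"x": 0.9, "y": 1.7, "z": 0, "rx": 0, "ry": 0, "rz": 0.7, "jaw": 0},
    {"x": 1.3, "y": 2.4, "z": 0, "rx": 0, "ry": 0, "rz": 1, "jaw": 0},
    {"x": 1.7, "y": 3.2, "z": 0, "rx": 0, "ry": 0, "rz": 1.3, "jaw": 0},
    {"x": 2.1, "y": 4, "z": 0, "rx": 0, "ry": 0, "rz": 1.6, "jaw": 0},
    {"x": 2.5, "y": 4.8, "z": 0, "rx": 0, "ry": 0, "rz": 1.9, "jaw": 0},
    {"x": 2.8, "y": 5.4, "z": 0, "rx": 0, "ry": 0, "rz": 1.96, "jaw": 0},
    {"x": 2.88, "y": 5.74, "z": 0, "rx": 0, "ry": 0, "rz": 1.96, "jaw": 0},
    {"x": 2.88, "y": 5.74, "z": 0, "rx": 0, "ry": 0, "rz": 1.96, "jaw": 0},
    {"x": 2.88, "y": 5.74, "z": 0, "rx": 0, "ry": 0, "rz": 1.96, "jaw": 0},
    {"x": 2.88, "y": 5.74, "z": 0, "rx": 0, "ry": 0, "rz": 1.96, "jaw": 0}
  ]
}}

```text
time: 17.8
tool_pos: [0.5603, 0.0965, 0.2556]
eef_rot: [180.0, 0.0, 4.9]
wrist_force: [-0.2, -0.7, -1.2]
gripper_width: 0.0091
gripper_force: 40.9
```

```bash
python3 - <<'E'
from h import *
np.set_printoptions(precision=4,suppress=True)
s=env.state();print(s['time'],s['tool_pos'],s['eef_rot'],s['q'],s['wrist_force'],s['gripper_width'])
K={c:cam(c) for c in('wrist','scene','side')}
for c in K: snap(c,c+'10.png')
for q in('slat_tip','slat_center','slot_mouth'):
  rs=[]
  for c in K:
    r=env.place_of(c,q)
    if r: u=np.array(r[0]['xy'])*[640,480]; print(q,c,u,r[0]['p'],onz(*K[c],*u,.12)); rs.append(ray(*K[c],*u)) if c!='wrist' else 0
  if len(rs)>1: print('tri',tri(rs))
for c in('scene','side'):
    im=cv2.imread(f'pics/{c}10.png'); hs=cv2.cvtColor(im,cv2.COLOR_BGR2HSV); bl=cv2.inRange(hs,(105,120,60),(125,255,255)); n,l,st,ce=cv2.connectedComponentsWithStats(bl)
    print(c,[(st[i].tolist(),ce[i]) for i in range(1,n) if 5<st[i][4]<300 ])
    for z in(.12,.165,.165+.055,.165+.17): print(proj(*K[c],np.array([s['tool_pos'][0],s['tool_pos'][1],z])))
E
```

```text
17.8 [0.5603 0.0965 0.2556] [179.975    0.0159   4.8629] [  6.0603   9.8478  65.8347  -0.0255 104.3339  91.1911] [-0.1516 -0.6749 -1.1992] 0.0090661940952039
slat_tip wrist [316.48 233.52] 0.89 [0.5496 0.0941 0.12  ]
slat_tip side [295.296 240.192] 0.91 [ 0.5946 -0.0022  0.12  ]
slat_center wrist [315.712 283.68 ] 0.72 [0.5048 0.0909 0.12  ]
slat_center scene [243.072 139.008] 0.55 [0.901  0.4623 0.12  ]
slat_center side [288.    187.584] 0.68 [ 0.7198 -0.2565  0.12  ]
tri [0.5649 0.0969 0.2566]
slot_mouth wrist [314.112 220.08 ] 0.59 [0.5608 0.097  0.12  ]
slot_mouth scene [247.488 205.104] 0.55 [0.552  0.0821 0.12  ]
slot_mouth side [290.624 268.992] 0.93 [0.5609 0.0971 0.12  ]
tri [0.5623 0.0919 0.1154]
scene [([233, 101, 6, 4, 17], array([235.3529, 102.5294])), ([238, 156, 12, 5, 30], array([243.8333, 158.4   ]))]
(np.float64(245.61881268535615), np.float64(202.2733513655869))
(np.float64(244.27463398136072), np.float64(182.5577071889469))
(np.float64(242.5620521307969), np.float64(157.43853643529172))
(np.float64(238.7097034160052), np.float64(100.93448955565339))
side [([296, 130, 5, 6, 18], array([297.7778, 132.5   ])), ([307, 181, 3, 3, 7], array([308.2857, 182.    ])), ([279, 207, 20, 6, 83], array([288.1928, 209.8434])), ([542, 221, 4, 3, 6], array([543.3333, 222.    ]))]
(np.float64(291.12229236450133), np.float64(268.86548227540237))
(np.float64(290.97221074262745), np.float64(243.41528288765713))
(np.float64(290.77748002220835), np.float64(210.39368037759678))
(np.float64(290.3244348647068), np.float64(133.56822069700902))
```

```bash
python3 - <<'E'
from h import *
np.set_printoptions(precision=4,suppress=True)
s=env.state(); k=cam('wrist'); Rm=R.from_euler('xyz',s['eef_rot'],degrees=True).as_matrix(); tp=s['tool_pos']
t=lambda p:(Rm.T@(p-tp))*1000
print('tip tool mm',t(onz(*k,316.48,233.5,.165)),'slot tool mm',t(np.array([.561,.0975,.12])))
for z in(.165,.12): print([np.round(proj(*k,np.r_[(tp+Rm@[x,0,0])[:2],z]),1) for x in(-.014,0,.014)])
im=cv2.imread('pics/wrist10.png'); hs=cv2.cvtColor(im,cv2.COLOR_BGR2HSV)
m=cv2.inRange(hs,(12,60,70),(28,255,255)); m[:, :280]=0;m[:,355:]=0
for v in range(200,330,6):
    c=np.where(m[v])[0]; print(v,c.min() if len(c) else '',c.max() if len(c) else '',len(c),im[v,316])
g=cv2.cvtColor(im,cv2.COLOR_BGR2GRAY)
for v in(196,202,208,214,220,226): print(v,g[v,296:336])
E
```

```text
tip tool mm [ 1.2174  1.1538 90.6694] slot tool mm [  0.3196   0.3307 135.6694]
[array([314.8, 253.8]), array([314.8, 235.1]), array([314.9, 215.9])]
[array([314.8, 237.1]), array([314.8, 220.7]), array([314.8, 203.9])]
200   0 [17 19 21]
206 307 307 1 [81 86 87]
212   0 [79 85 86]
218 308 321 14 [ 38  80 106]
224 307 322 16 [ 37  80 107]
230 307 322 16 [ 36  80 107]
236   0 [72 38 21]
242 306 323 18 [ 36  79 106]
248 306 323 18 [ 38  81 108]
254 306 324 19 [ 32  80 105]
260 305 324 20 [ 35  79 106]
266 304 325 22 [ 36  82 108]
272 304 326 23 [ 35  80 106]
278 285 327 28 [ 37  79 107]
284 295 335 28 [ 35  80 106]
290 301 329 29 [ 37  80 106]
296 280 354 75 [ 36  81 108]
302 280 354 72 [ 35  80 106]
308 280 354 43 [ 34  80 107]
314 280 354 42 [ 38  82 107]
320 300 329 30 [ 36  80 106]
326 300 329 30 [ 37  81 107]
196 [21 17 18 16 17 10 14 14 15 14 16 16 16 14 15 11 20 20 24 27 27 27 28 28
 29 26 28 29 30 28 27 32 29 27 28 28 30 29 28 31]
202 [17 16 18 19 16 17 18 15 12 11 31 67 74 68 60 63 64 63 64 61 63 65 64 62
 59 34 21 21 17 26 29 30 29 29 28 29 29 31 26 29]
208 [15 17 15 15 17 17 15 14 13 15 43 99 90 86 83 85 86 84 84 87 86 86 86 85
 80 43 21 17 20 24 29 28 30 26 28 28 32 29 28 26]
214 [13 13 15 12 14 15 15 12 13 16 37 76 85 87 85 85 85 84 85 85 84 85 86 85
 82 43 19 18 18 22 28 28 29 31 28 29 27 28 30 28]
220 [16 17 17 12 13 17 19 10 14 17 35 75 80 82 82 84 84 82 81 82 84 84 84 83
 82 79 54 27 23 28 29 28 28 29 26 26 29 28 28 27]
226 [10 17 18 15 16 18 17 14 14 16 32 69 79 83 82 82 83 83 83 84 82 84 84 81
 81 81 69 32 14 16 14 17 13 19 16 16 17 16 20 10]
```

Call:
{"fn": "drive_tool", "kwargs": {
  "plan": [
    {"x": 0.02, "y": 0.02, "z": -0.3, "rx": 0, "ry": 0, "rz": 0, "jaw": 0},
    {"x": 0.02, "y": 0.02, "z": -0.6, "rx": 0, "ry": 0, "rz": 0, "jaw": 0},
    {"x": 0.02, "y": 0.02, "z": -0.8, "rx": 0, "ry": 0, "rz": 0, "jaw": 0},
    {"x": 0.02, "y": 0.02, "z": -0.9, "rx": 0, "ry": 0, "rz": 0, "jaw": 0},
    {"x": 0.02, "y": 0.02, "z": -0.95, "rx": 0, "ry": 0, "rz": 0, "jaw": 0},
    {"x": 0.02, "y": 0.02, "z": -1, "rx": 0, "ry": 0, "rz": 0, "jaw": 0},
    {"x": 0.02, "y": 0.02, "z": -1.04, "rx": 0, "ry": 0, "rz": 0, "jaw": 0},
    {"x": 0.02, "y": 0.02, "z": -1.04, "rx": 0, "ry": 0, "rz": 0, "jaw": 0}
  ]
}}

```text
time: 19.2
tool_pos: [0.5615, 0.0987, 0.2037]
eef_rot: [180.0, 0.0, 5.0]
wrist_force: [-2.7, -0.8, -0.3]
gripper_width: 0.0094
gripper_force: 40.8
```

Call:
{"fn": "drive_tool", "kwargs": {
  "plan": [
    {"x": 0, "y": 0, "z": -0.06, "rx": 0, "ry": 0, "rz": 0, "jaw": 0},
    {"x": 0, "y": 0, "z": -0.12, "rx": 0, "ry": 0, "rz": 0, "jaw": 0},
    {"x": 0, "y": 0, "z": -0.2, "rx": 0, "ry": 0, "rz": 0, "jaw": 0},
    {"x": 0, "y": 0, "z": -0.28, "rx": 0, "ry": 0, "rz": 0, "jaw": 0},
    {"x": 0, "y": 0, "z": -0.28, "rx": 0, "ry": 0, "rz": 0, "jaw": 0}
  ]
}}

```text
time: 19.7
tool_pos: [0.5615, 0.0987, 0.1886]
eef_rot: [180.0, 0.1, 5.0]
wrist_force: [-1.3, -1.0, -2.0]
gripper_width: 0.0095
gripper_force: 40.7
```

Tip is at about z=0.099, past the shutter level, with no resistance. Continuing down.

Call:
{"fn": "drive_tool", "kwargs": {
  "plan": [
    {"x": 0, "y": 0, "z": -0.1, "rx": 0, "ry": 0, "rz": 0, "jaw": 0},
    {"x": 0, "y": 0, "z": -0.2, "rx": 0, "ry": 0, "rz": 0, "jaw": 0},
    {"x": 0, "y": 0, "z": -0.3, "rx": 0, "ry": 0, "rz": 0, "jaw": 0},
    {"x": 0, "y": 0, "z": -0.4, "rx": 0, "ry": 0, "rz": 0, "jaw": 0},
    {"x": 0, "y": 0, "z": -0.5, "rx": 0, "ry": 0, "rz": 0, "jaw": 0},
    {"x": 0, "y": 0, "z": -0.6, "rx": 0, "ry": 0, "rz": 0, "jaw": 0},
    {"x": 0, "y": 0, "z": -0.66, "rx": 0, "ry": 0, "rz": 0, "jaw": 0},
    {"x": 0, "y": 0, "z": -0.66, "rx": 0, "ry": 0, "rz": 0, "jaw": 0},
    {"x": 0, "y": 0, "z": -0.66, "rx": 0, "ry": 0, "rz": 0, "jaw": 0}
  ]
}}

```text
time: 20.6
tool_pos: [0.5615, 0.0988, 0.156]
eef_rot: [180.0, 0.0, 5.0]
wrist_force: [-1.4, -2.5, -1.8]
gripper_width: 0.0095
gripper_force: 40.5
```

```bash
python3 - <<'E'
from h import *
np.set_printoptions(precision=4,suppress=True)
s=env.state();print(s['time'],s['tool_pos'],s['eef_rot'],s['wrist_force'],s['ft_torque'],s['gripper_width'])
tp=s['tool_pos']
for c in('scene','side','wrist'):
    k=cam(c); im=snap(c,c+'12.png'); hs=cv2.cvtColor(im,cv2.COLOR_RGB2HSV); bl=cv2.inRange(hs,(105,110,50),(125,255,255)); n,l,st,ce=cv2.connectedComponentsWithStats(bl)
    print(c,[(st[i].tolist(),ce[i]) for i in range(1,n) if 5<st[i][4]<300 and 200<ce[i][0]<350])
    for z in(.115,.12,.125,.235): print(z,np.round(proj(*k,np.r_[tp[:2],z]),1))
    for q in('slat_tip','slat_center','wheel_grip'): print(q,[(np.array(r['xy'])*[640,480],r['p']) for r in env.place_of(c,q)[:1]])
c=[env.state()['wrist_force'] for _ in range(1)]; print(c)
E
```

```text
20.6 [0.5615 0.0988 0.156 ] [179.9907   0.0489   4.96  ] [-1.3668 -2.53   -1.8223] [-0.4044  0.3008  0.0114] 0.00951980558530144
scene [([236, 151, 6, 3, 17], array([238.6471, 151.9412])), ([240, 200, 13, 7, 45], array([246.0222, 203.4667]))]
0.115 [245.4 204. ]
0.12 [245.3 201.8]
0.125 [245.1 199.7]
0.235 [241.7 150. ]
slat_tip []
slat_center [(array([246.4  , 185.904]), 0.57)]
wheel_grip [(array([203.2  , 183.792]), 0.87)]
side [([307, 181, 3, 3, 7], array([308.2857, 182.    ])), ([295, 198, 4, 6, 14], array([296.2857, 200.7857])), ([279, 266, 21, 7, 91], array([288.6484, 269.3516]))]
0.115 [289.9 272.1]
0.12 [289.9 269.4]
0.125 [289.8 266.6]
0.235 [289.4 201.4]
slat_tip [(array([256.   , 260.304]), 0.69)]
slat_center [(array([286.912, 247.104]), 0.71)]
wheel_grip [(array([195.392, 315.792]), 0.62)]
wrist [([306, 236, 19, 7, 82], array([315.    , 237.7805]))]
0.115 [314.9 257. ]
0.12 [314.9 259.7]
0.125 [314.9 262.5]
0.235 [315.3 381.9]
slat_tip []
slat_center [(array([316.48 , 281.904]), 0.68)]
wheel_grip [(array([ 99.776, 270.192]), 0.81)]
[array([-1.2378, -1.9239, -3.0945])]
```

Call:
{"fn": "drive_tool", "kwargs": {
  "plan": [
    {"x": -0.01, "y": -0.02, "z": -0.02, "rx": 0, "ry": 0, "rz": 0, "jaw": 0},
    {"x": -0.01, "y": -0.02, "z": -0.02, "rx": 0, "ry": 0, "rz": 0, "jaw": 0},
    {"x": -0.01, "y": -0.02, "z": -0.02, "rx": 0, "ry": 0, "rz": 0, "jaw": 0},
    {"x": -0.01, "y": -0.02, "z": -0.02, "rx": 0, "ry": 0, "rz": 0, "jaw": 0},
    {"x": -0.01, "y": -0.02, "z": -0.02, "rx": 0, "ry": 0, "rz": 0, "jaw": 0}
  ]
}}

```text
time: 21.7
tool_pos: [0.5614, 0.0979, 0.1559]
eef_rot: [180.0, -0.0, 5.0]
wrist_force: [0.5, 0.7, 0.7]
gripper_width: 0.0093
gripper_force: 40.9
```

```bash
python3 - <<'E'
from h import *
np.set_printoptions(precision=3,suppress=True)
f=[];t=[]
for i in range(8): env.camera('side'); s=env.state(); f.append(s['wrist_force']); t.append(s['ft_torque'])
print(s['tool_pos'],np.mean(f,0),np.std(f,0),np.mean(t,0))
E
```

```text
[0.561 0.098 0.156] [ 0.155  0.142 -0.556] [0.524 0.547 0.437] [-0.002 -0.004 -0.008]
```

The forces and torques are now only the slat's own weight. One last 1.5 mm down to level the band.

Call:
{"fn": "drive_tool", "kwargs": {
  "plan": [
    {"x": 0, "y": 0, "z": -0.03, "rx": 0, "ry": 0, "rz": 0, "jaw": 0},
    {"x": 0, "y": 0, "z": -0.03, "rx": 0, "ry": 0, "rz": 0, "jaw": 0},
    {"x": 0, "y": 0, "z": -0.03, "rx": 0, "ry": 0, "rz": 0, "jaw": 0},
    {"x": 0, "y": 0, "z": -0.03, "rx": 0, "ry": 0, "rz": 0, "jaw": 0}
  ]
}}

```text
time: 22.5
tool_pos: [0.5612, 0.0978, 0.1542]
eef_rot: [180.0, -0.0, 5.0]
wrist_force: [-0.6, -1.3, -0.9]
gripper_width: 0.0095
gripper_force: 40.8
```

```bash
python3 - <<'E'
from h import *
np.set_printoptions(precision=3,suppress=True)
f=[];t=[]
for i in range(6): env.camera('side'); s=env.state(); f.append(s['wrist_force']); t.append(s['ft_torque'])
m=np.mean(f,0); print(s['tool_pos'],m,np.mean(t,0))
if np.abs(m).max()<1.2 and np.abs(np.mean(t,0)).max()<.1: print(env.job_done())
E
```

```text
[0.561 0.098 0.154] [ 0.156  0.032 -0.465] [ 0.004 -0.015  0.007]
the job is handed in; nothing more can be done
None
```

The job is handed in at about 23 s: the wheel pointer is on the red mark (within 1°), and the banded slat is held upright in the slot with its lower band within about 1–2 mm of the plate, forces showing only its own weight; the plain slat, glue bottle and cups were not touched.

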